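Load the ball carrier and hold the clip open on its job card

ROBOT

A 6-joint arm with a two-finger parallel gripper is mounted at the origin on the work surface. World frame = base frame: x ahead of the robot, y to its left, z up, the work surface at z = 0. Lengths are in m, angles in degrees, forces in N, time in s.
With the tool pointing down it reaches from about 0.35 to 0.875 m from the base axis. Payload 4.2 kg.
Tool frame: the origin (TCP) lies at the very end of the fingers, on their centre line; the grasp point (between the pads) lies 19 mm behind it; z points along the fingers, y is the direction in which the jaws open and shut (so a half turn about z gives the same grasp; the last joint's range is limited). The gripper opens to 87 mm and grips with 3 to 60 N. Pads are 19 mm wide; open, the fingers measure 117 mm over their backs; the gripper's body (75 mm by 190 mm) begins 51 mm behind the grasp point.
Start: joints at [84.202, 22.042, 0.453, 0, -68.411, -14.817], TCP at [0.22, 0.585, 0.223] pointing down, gripper open.
Joint ranges: [-179.83, 179.83], [-69.29, 118.12], [-61.27, 80.66], [-181.25, 117.63], [-171.15, -9.14], [-177.46, 177.46]. Speed limits (degrees/s): [159.86, 159.86, 180, 180, 180, 180].

INTERFACE

Orientations are given as a 3x3 rotation matrix whose columns are the frame's x, y, z axes.
In Python, from station import r, imaging gives the robot as it stands. The module is installed in compiled form; this text tells all that it offers.
- The arm moves only by the tool move_arm, never from a script. Its argument "motion" is one flat list of numbers, 7 for each row, row after row: the shift along the tool's x, y, z in units of 40 mm (1.0 is 40 mm), then the turn, a rotation vector about the tool's x, y, z in units of 5 degrees (1.0 is 5 degrees), then the gripper's target within -1 to 1 (shut at 1, half-way at 0, fully open at -1). In form: [dx, dy, dz, wx, wy, wz, gripper, dx, dy, dz, wx, wy, wz, gripper, ...]. A call has 1 to 20 rows; each row is the pose to reach, as a shift and turn from the pose measured when the call began, along the tool's axes at that moment; what a row does not reach only later rows make up. A row lasts 1/12 s, in which the tool goes at most 41.7 mm and 7.16 degrees, less where a joint would pass 70% of its speed; a pose out of reach is approached as far as the arm can. A call with a gripper value outside its range is refused whole. The fingers move at their own pace and stop on an object; the grip force is fixed at half the most. Time passes only in rows, so rows that repeat a pose let the fingers close. It gives the time, the measured TCP pose, the force and the opening at its end, in the units of the state.
- r.sense(): the state, without advancing time (a new reading comes with each control period).
- imaging.capture(name): name is "side" or "top" or "wrist"; returns the picture (400x640x3 uint8, blue, green, red); there is no depth.
- imaging.camera_params(name): a dict with "intrinsics" (3x3 intrinsics, pixels), "world_from_camera" (4x4, takes a point from camera to world coordinates). Camera axes: x right, y down, z forward; pixel columns grow to the right and rows downward; lengths in m; the calibration is good to about 2 mm. A picture is of the moment at which its call begins: read the wrist's pose just before it. camera_params takes no time and is no camera call; for the wrist camera it gives the pose at the moment of the call.
- r.finish_job(): hands the job in, once; it reports no verdict.
The state is a dict: "time_s": time; "joints": joint angles; "joint_velocities": joint speeds; "effort": joint torques, N m; "tcp_pos": TCP position; "ee_rot": TCP orientation; "wrist_force": force on the tool from outside, world axes, zero at the start; "moment": the same for the moment, N m; "gripper_width": opening from 0.0 (shut) to 1.0 (fully open).
Only numpy, scipy, OpenCV 4.12 (cv2) and the standard library are available. Lean on these libraries where they do the work, as an engineer would, in place of code of your own. Each camera call takes 0.05 s, during which the arm holds its last target.

TASK

Put the two loose steel balls from the blue rack into the two empty wells of the ball carrier, one per well. Then pick up the orange spring clip by its handles, squeeze it open, and lower its gaping jaws over the middle of the top edge of the carrier's upright card, so that a colleague can slip a measuring sheet in: finish while still holding the clip wide open there, the card's edge well between the jaws and nothing but the gripper touching the clip. Leave the ball already in the carrier and the other things on the bench alone.

Things in the scene. Friction and masses are not known exactly. Their poses are not given: they have to be found in the camera images.
- carrier: Ball carrier, fixed: aluminium plate 90 (x) x 300 (y) x 12 mm, origin at the centre of its underside, z up. Three black cupped posts (the wells) at y = -115, -55, +5 mm, each 26 mm outside, 20 mm bore, rim 37 mm above the bench. At y = +110 mm a white card stands upright in a dark foot 24 (x) x 66 (y) mm, 30 mm high over the bench.
- well_0 (a point): Centre of a ball seated in the first well (48 mm above the bench); this well is already taken by ball_c.
- well_1 (a point): Centre of a ball when seated in the second well (48 mm above the bench, 11 mm above the rim); empty at the start.
- well_2 (a point): Centre of a ball when seated in the third well (48 mm above the bench, 11 mm above the rim); empty at the start.
- card_top (a point): Middle of the top edge of the upright, stiff, white card with a green stripe, 115 mm above the bench. The card is 4 mm thick along the x axis of this point (the same as the carrier's x) and 56 mm wide along its y; z up.
- ball_a_center (a point): Centre of a loose steel ball, 30 mm in diameter, about 110 g, resting on one cupped post of the blue rack, centre 48 mm above the bench.
- ball_b_center (a point): Centre of the other loose steel ball, the same, on the other post of the rack.
- ball_c_center (a point): Centre of the like ball that already sits in the carrier's well_0: leave it.
- rack: Blue supply rack, fixed: base 60 (x) x 130 (y) x 12 mm, origin at the centre of its underside, with two cupped posts like the carrier's at y = -35 and +35 mm. A ball on a post can be gripped level with its centre, the fingers straddling it along x.
- clip: Orange peg-like spring clip, about 70 g, 90 mm high, standing on its closed jaws (foot 18 x by 46 y mm). Origin between the jaws at the foot; z up to the handles; x: the line along which handles are squeezed and jaws part (both ways alike). Its two halves pivot about a y-wise pin 42 mm above the foot; this frame belongs to one half, which tilts by half the joint value.
- clip_grip (a point): Midway between the two handle bars, 85 mm above the foot: where to grip while closed (it shifts a few mm when squeezed). The bars run along the clip's y, 10 mm thick, 40 mm long; over their outsides 54 mm when closed, about 32 mm when fully squeezed together along x.
- jaw_tip_a (a point): Middle of the inner lower edge of the jaw on the clip's -x side.
- jaw_tip_b (a point): Middle of the inner lower edge of the jaw on the clip's +x side.
- clip_jaw (a joint): Opening angle of the clip in rad: 0 closed, 0.55 fully open at a firm stop (jaw tips about 25 mm apart). It springs shut by itself; squeezing the bars takes about 6 N at first and 10 N when fully open; 15 to 25 N holds it on the stop.
- carriage: Bystander: steel guide carriage with red ends, 60 x 34 x 29 mm, origin under its centre. Leave alone.
- square: Bystander: small steel machinist's square, 90 x 20 mm foot, 62 mm high, origin under its centre. Leave alone.
- spool: Bystander: brass gauge cylinder 40 mm in diameter, 30 mm high, origin under its centre. Leave alone.
Mind the look-alikes: they are no part of the job. Several things look just like the clip: the one meant starts farthest from the robot's base. Leave any purple look-alike of the part that bears ball_b_center alone.

How it is judged (in metres and radians):
On the way, in this order (a step that is already met when the one before it is completed fails the run):
1. both loose balls sit in the two empty wells, one per well ((distance between ball_a_center and well_1 below 0.006 m or distance between ball_a_center and well_2 below 0.006 m) and (distance between ball_b_center and well_1 below 0.006 m or distance between ball_b_center and well_2 below 0.006 m)), for 0.2 s.
2. the clip is held by the fingers, squeezed open, clear of the bench (value of joint clip_jaw above 0.33 rad and contact force between the fingers and clip above 2 N and height (world z) of each of jaw_tip_a, jaw_tip_b above 0.02 m), for 0.2 s.
At the end, for the whole second after the job is handed in: All three balls within 6 mm of seated, one per well; clip held still by the fingers (over 2 N), open over 0.33 rad, touching neither card nor carrier; a jaw tip on each side of the card, 3 mm or more from its mid-plane, 6 to 35 mm below its top edge, within 20 mm of its middle (all of step 1 and distance between ball_c_center and well_0 below 0.006 m and value of joint clip_jaw above 0.33 rad and contact force between the fingers and clip above 2 N and ((x of jaw_tip_a in the frame of card_top below -0.003 m and x of jaw_tip_b in the frame of card_top above 0.003 m) or (x of jaw_tip_b in the frame of card_top below -0.003 m and x of jaw_tip_a in the frame of card_top above 0.003 m)) and z of jaw_tip_a in the frame of card_top between -0.035 and -0.006 m and y of jaw_tip_a in the frame of card_top between -0.02 and 0.02 m and z of jaw_tip_b in the frame of card_top between -0.035 and -0.006 m and y of jaw_tip_b in the frame of card_top between -0.02 and 0.02 m and contact force between clip and carrier below 0.2 N and linear speed of clip below 0.03 m/s); the arm keeps its last pose, push and grip.
It fails at once if the ball already in the carrier is shifted (distance between ball_c_center and well_0 above 0.015 m).
It fails at once if the carriage is shifted by more than 20 mm (distance of carriage from where it was at the start of the episode above 0.02 m).
It fails at once if the square is shifted by more than 20 mm (distance of square from where it was at the start of the episode above 0.02 m).
It fails at once if the spool is shifted by more than 20 mm (distance of spool from where it was at the start of the episode above 0.02 m).
It also fails if it takes over 61 s, if anything falls off the work surface, if the arm or the gripper's body presses on something with over 40 N, if the wrist force passes 120 N, or if a joint passes its speed limit or range.

## Working session

There is one attempt and no reset: what is moved stays moved. The work goes in short steps, Python scripts to look and compute and a tool call to move; the robot and the scene stay as the last step left them, time stands still between calls to the robot, and variables do not carry over. Pictures are saved under pics/ and viewed, and the job is handed in when it is done.

Besides the shell and the picture viewer there is one more tool, called after ">>>" by a JSON object that holds its "fn" and its "kwargs", one argument or row to a line. move_arm: Moves the arm, as the interface text tells. Its arguments: {"type":"object","properties":{"motion":{"type":"array","items":{"type":"number"}}},"required":["motion"]}

```bash
mkdir -p pics; python3 - <<'E'
from station import r, imaging
import cv2, numpy as np
s=r.sense(); print({k:np.round(v,4).tolist() for k,v in s.items()})
for n in ["top","side"]:
    im=imaging.capture(n); cv2.imwrite(f"pics/{n}0.png",im)
    p=imaging.camera_params(n); print(n,np.round(p["intrinsics"],1).tolist(),np.round(p["world_from_camera"],4).tolist())
E
```

```text
{'time_s': 0.0, 'joints': [84.2017, 22.0499, 0.4493, 0.0112, -68.3912, -14.8152], 'joint_velocities': [-0.0429, 0.0404, -0.0497, 0.0605, 0.0859, -0.0153], 'effort': [-0.0292, -37.6344, 17.8078, 3.8881, -0.0818, -0.0023], 'tcp_pos': [0.2201, 0.5851, 0.2225], 'ee_rot': [[0.936, -0.352, 0.0002], [-0.352, -0.936, 0.0001], [0.0001, -0.0002, -1.0]], 'wrist_force': [-0.3675, 0.1279, -0.9295], 'moment': [-0.0005, 0.011, -0.0311], 'gripper_width': 1.0037}
top [[394.1, 0.0, 319.6], [0.0, 394.1, 195.3], [0.0, 0.0, 1.0]] [[0.0242, -0.9973, 0.069, 0.5208], [-0.9996, -0.0232, 0.0153, -0.0209], [-0.0137, -0.0694, -0.9975, 1.0963], [0.0, 0.0, 0.0, 1.0]]
side [[494.6, 0.0, 317.8], [0.0, 494.6, 201.1], [0.0, 0.0, 1.0]] [[0.9901, -0.0971, 0.101, 0.4576], [-0.1401, -0.696, 0.7042, -0.8033], [0.0019, -0.7114, -0.7028, 0.8898], [0.0, 0.0, 0.0, 1.0]]
```

View pics/top0.png

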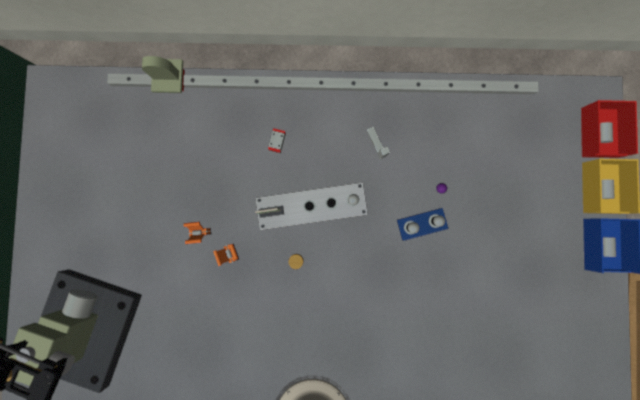

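View pics/side0.png

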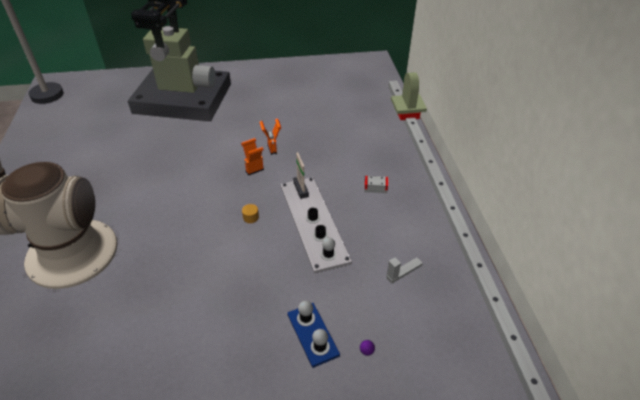

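Candidates for the clip are the orange pegs at top-image (197,232) and (226,254), and the one farthest from the base is wanted. Candidate balls are silver at (411,228), (436,221) in the rack, (353,200) in the carrier (ball_c, leave) and a purple one at (441,188) (look-alike, leave). I'll check these in close crops.

```bash
cat > h.py <<'E'
import cv2, numpy as np
from station import r, imaging
def ray(p,uv):
    K=p["intrinsics"];T=p["world_from_camera"]
    d=T[:3,:3]@np.linalg.solve(K,[uv[0],uv[1],1.0]); return T[:3,3],d/np.linalg.norm(d)
def onplane(p,uv,z):
    o,d=ray(p,uv); return o+d*(z-o[2])/d[2]
def tri(rays):
    A=np.zeros((3,3));b=np.zeros(3)
    for o,d in rays:
        M=np.eye(3)-np.outer(d,d);A+=M;b+=M@o
    x=np.linalg.solve(A,b); return x,[np.linalg.norm((np.eye(3)-np.outer(d,d))@(x-o)) for o,d in rays]
def proj(p,X):
    T=np.linalg.inv(p["world_from_camera"]);c=T[:3,:3]@np.asarray(X)+T[:3,3];q=p["intrinsics"]@c;return q[:2]/q[2]
E
python3 - <<'E'
import cv2
t=cv2.imread("pics/top0.png");s=cv2.imread("pics/side0.png")
cv2.imwrite("pics/c1.png",cv2.resize(t[175:275,170:300],None,fx=6,fy=6,interpolation=cv2.INTER_CUBIC))
cv2.imwrite("pics/c2.png",cv2.resize(s[110:280,230:360],None,fx=4,fy=3.5,interpolation=cv2.INTER_CUBIC))
cv2.imwrite("pics/c3.png",cv2.resize(t[170:250,250:460],None,fx=3.8,fy=3.8,interpolation=cv2.INTER_CUBIC))
E
```

```text
(no output)
```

View pics/c1.png

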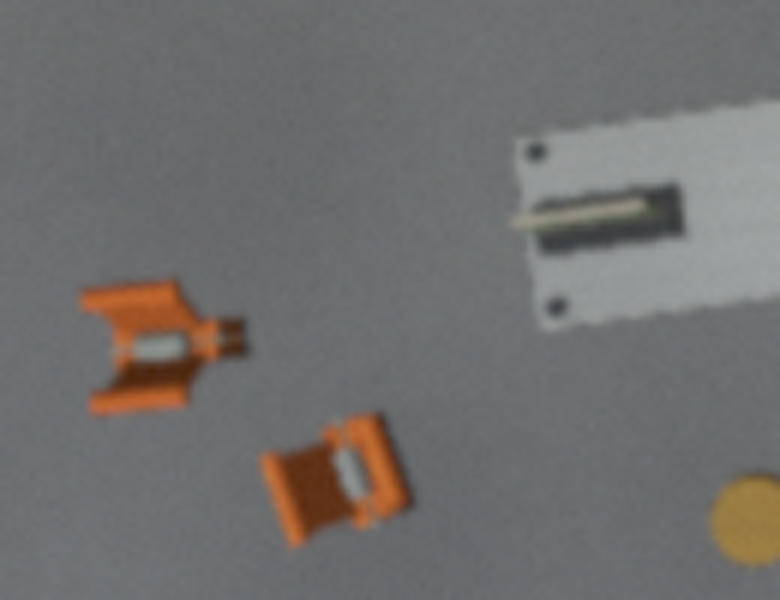

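View pics/c2.png

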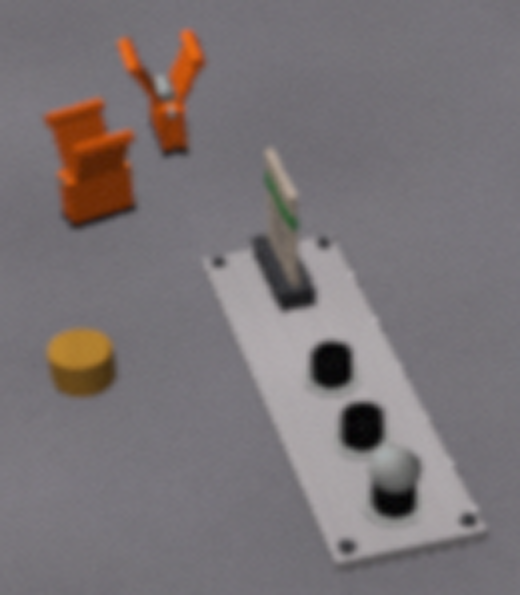

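View pics/c3.png

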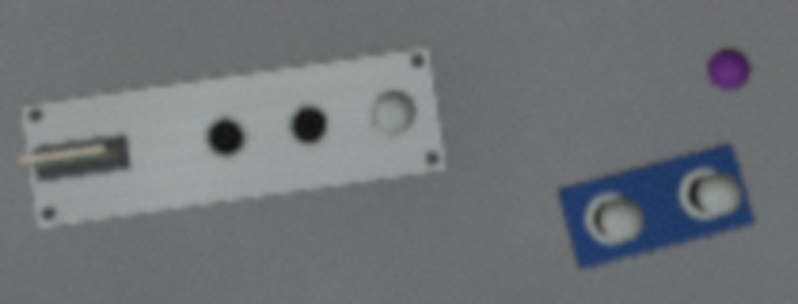

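```bash
python3 - <<'E'
from h import *
t=cv2.imread("pics/top0.png");s=cv2.imread("pics/side0.png");pt=imaging.camera_params("top");ps=imaging.camera_params("side")
hsv=cv2.cvtColor(t,cv2.COLOR_BGR2HSV)
def rect(mask,z,roi,nm):
    m=np.zeros_like(mask);x0,y0,x1,y1=roi;m[y0:y1,x0:x1]=mask[y0:y1,x0:x1]
    m=cv2.morphologyEx(m,cv2.MORPH_CLOSE,np.ones((7,7)))
    c=max(cv2.findContours(m,cv2.RETR_EXTERNAL,cv2.CHAIN_APPROX_NONE)[0],key=cv2.contourArea)
    P=np.array([onplane(pt,q[0],z)[:2] for q in c],np.float32)
    rr=cv2.minAreaRect(P*1000);print(nm,rr, cv2.contourArea(c)); return rr
rect(cv2.inRange(hsv,(100,100,40),(125,255,255)),.012,(385,195,465,250),"rack")
g=cv2.inRange(t,(140,140,140),(255,255,255))
rect(g,.012,(245,175,380,238),"carrier")
o=cv2.inRange(hsv,(5,150,60),(18,255,255))
n,l,st,ce=cv2.connectedComponentsWithStats(o)
for i in range(1,n):
    if st[i,4]>20: print("orange",ce[i],st[i], onplane(pt,ce[i],.05))
k=cv2.inRange(t,(0,0,0),(50,50,50));n,l,st,ce=cv2.connectedComponentsWithStats(k[180:235,250:370])
for i in range(1,n):
    if st[i,4]>15: c=ce[i]+[250,180];print("black",c,st[i,2:],onplane(pt,c,.037))
for n,uv in dict(a=(411.5,228),b=(437,221),c=(353.5,199.5)).items(): print(n,onplane(pt,uv,.048))
E
```

```text
rack ((524.0267333984375, -286.59185791015625), (57.37106704711914, 128.427734375), 16.25821876525879) 723.5
carrier ((565.9662475585938, 19.183547973632812), (87.7203369140625, 296.8153381347656), 9.497231483459473) 2891.5
orange [194.16806723 226.28571429] [184 222  23  10 119] [0.50284827 0.3265741  0.05      ]
orange [195.40566038 238.10377358] [186 232  24  12 106] [0.47169595 0.321827   0.05      ]
orange [232.71428571 252.04761905] [228 245  10  16  84] [0.43751079 0.22111881 0.05      ]
orange [221.16891892 256.16216216] [214 247  17  18 148] [0.42595593 0.25128284 0.05      ]
black [331.  202.5] [ 7  8 44] [ 0.57536994 -0.03578518  0.037     ]
black [309.04545455 205.63636364] [ 7  8 44] [0.56553364 0.02306792 0.037     ]
a [ 0.51234951 -0.24977098  0.048     ]
b [ 0.5324379  -0.31681537  0.048     ]
c [ 0.58420373 -0.09530429  0.048     ]
```

```bash
cat >> h.py <<'E'
from scipy.spatial.transform import Rotation as Ro
def Rdown(yaw):  # tool y at world yaw (deg), z down
    a=np.radians(yaw);y=np.array([np.cos(a),np.sin(a),0]);z=np.array([0,0,-1.]);return np.c_[np.cross(y,z),y,z]
def go(pos,yaw):
    s=r.sense();R=np.array(s["ee_rot"]);p=np.array(s["tcp_pos"])
    d=R.T@(np.array(pos)-p)/.04;w=Ro.from_matrix(R.T@Rdown(yaw)).as_rotvec(degrees=True)/5
    print("t",round(s["time_s"],2),"tcp",p.round(4),"F",np.round(s["wrist_force"],1),"g",round(s["gripper_width"],3),"\n MOVE",d.round(3).tolist(),w.round(3).tolist())
E
python3 - <<'E'
from h import *
go([.523,-.285,.25],-163.74)
p=imaging.camera_params("wrist");s=r.sense();R=np.array(s["ee_rot"]);T=p["world_from_camera"]
print((R.T@(T[:3,3]-s["tcp_pos"])).round(4),(R.T@T[:3,:3]).round(3).tolist(),p["intrinsics"].round(1).tolist())
E
```

```text
t 0.1 tcp [0.2201 0.5851 0.2225] F [ 0.1 -0.5 -0.9] g 1.003 
 MOVE [14.747, 17.693, -0.689] [-0.002, -0.0, 10.625]
[ 7.290e-02  1.000e-04 -1.624e-01] [[-0.0, -0.964, -0.265], [1.0, -0.0, 0.0], [-0.0, -0.265, 0.964]] [[336.1, 0.0, 316.8], [0.0, 336.1, 205.0], [0.0, 0.0, 1.0]]
```

>>> {"fn": "move_arm", "kwargs": {
  "motion": [14.747,17.693,-0.689,0,0,10.625,-1,14.747,17.693,-0.689,0,0,10.625,-1,14.747,17.693,-0.689,0,0,10.625,-1,14.747,17.693,-0.689,0,0,10.625,-1,14.747,17.693,-0.689,0,0,10.625,-1,14.747,17.693,-0.689,0,0,10.625,-1,14.747,17.693,-0.689,0,0,10.625,-1,14.747,17.693,-0.689,0,0,10.625,-1,14.747,17.693,-0.689,0,0,10.625,-1,14.747,17.693,-0.689,0,0,10.625,-1,14.747,17.693,-0.689,0,0,10.625,-1,14.747,17.693,-0.689,0,0,10.625,-1,14.747,17.693,-0.689,0,0,10.625,-1,14.747,17.693,-0.689,0,0,10.625,-1,14.747,17.693,-0.689,0,0,10.625,-1,14.747,17.693,-0.689,0,0,10.625,-1,14.747,17.693,-0.689,0,0,10.625,-1,14.747,17.693,-0.689,0,0,10.625,-1,14.747,17.693,-0.689,0,0,10.625,-1,14.747,17.693,-0.689,0,0,10.625,-1]
}}

```text
time_s: 1.77
tcp_pos: [0.4937, -0.2037, 0.2467]
ee_rot: [[0.28, -0.96, -0.001], [-0.96, -0.28, 0.001], [-0.001, 0.001, -1.0]]
wrist_force: [1.5, 0.9, -2.5]
gripper_width: 1.003
```

```bash
python3 - <<'E'
from h import *
go([.523,-.285,.25],-163.74); print(np.round(r.sense()["joints"],1))
p=imaging.camera_params("wrist");im=imaging.capture("wrist");cv2.imwrite("pics/w1.png",im)
E
```

```text
t 1.77 tcp [ 0.4937 -0.2037  0.2467] F [ 1.5  0.9 -2.5] g 1.003 
 MOVE [2.155, -0.135, -0.086] [0.011, 0.013, -0.005]
[ -5.   12.2 -10.   -0.  -67.9  21.3]
```

View pics/w1.png

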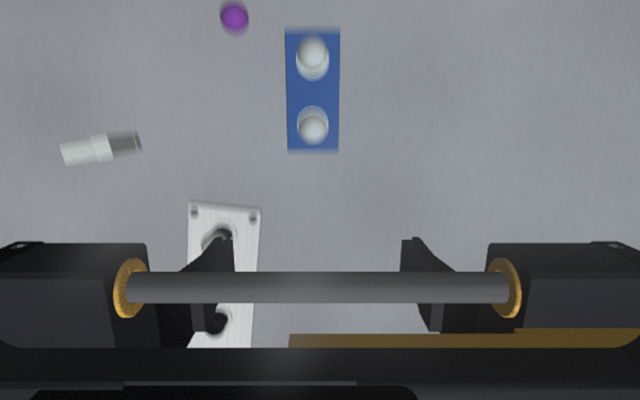

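>>> {"fn": "move_arm", "kwargs": {
  "motion": [2.15,-0.135,-0.086,0,0,0,-1,2.15,-0.135,-0.086,0,0,0,-1,2.15,-0.135,-0.086,0,0,0,-1,2.15,-0.135,-0.086,0,0,0,-1,2.15,-0.135,-0.086,0,0,0,-1]
}}

```text
time_s: 2.23
tcp_pos: [0.5243, -0.2904, 0.2485]
ee_rot: [[0.274, -0.962, -0.003], [-0.962, -0.274, -0.001], [0.0, 0.003, -1.0]]
wrist_force: [-0.3, -0.8, -1.5]
gripper_width: 1.001
```

```bash
python3 - <<'E'
from h import *
go([.523,-.285,.25],-163.74); print(np.round(r.sense()["joint_velocities"],1))
import pickle
p=imaging.camera_params("wrist");im=imaging.capture("wrist");cv2.imwrite("pics/w2.png",im);pickle.dump(p,open("w2.pkl","wb"))
for c in [(.514,-.253,.048),(.534,-.320,.048)]: print(proj(p,c))
E
```

```text
t 2.23 tcp [ 0.5243 -0.2904  0.2485] F [-0.3 -0.8 -1.5] g 1.001 
 MOVE [-0.138, -0.007, -0.038] [0.039, -0.002, -0.075]
[ 1.7 -1.8 -1.1  0.1  0.  -0. ]
[316.27569344 215.22943785]
[315.38058707 152.97924961]
```

View pics/w2.png

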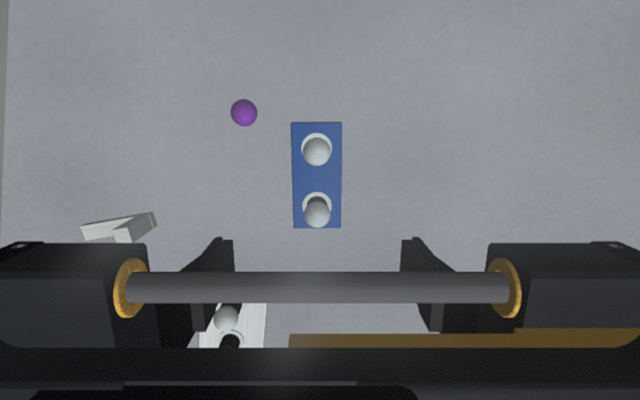

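The wrist view shows the rack with balls near (317,151) and (317,212), and the purple ball at (244,112) clear to the left. Next I'll measure them precisely.

```bash
python3 - <<'E'
from h import *
import pickle
p=pickle.load(open("w2.pkl","rb"));im=cv2.imread("pics/w2.png")
x0,y0=285,115;c=im[y0:235,x0:350];b=cv2.resize(c,None,fx=5,fy=5,interpolation=cv2.INTER_CUBIC)
g=cv2.GaussianBlur(cv2.cvtColor(b,cv2.COLOR_BGR2GRAY),(7,7),2)
H=cv2.HoughCircles(g,cv2.HOUGH_GRADIENT,1.5,100,param1=80,param2=18,minRadius=58,maxRadius=78)
for h in (H[0] if H is not None else []):
    uv=h[:2]/5+[x0,y0]-.4;print(uv,h[2]/5,onplane(p,uv,.048)); cv2.circle(b,(int(h[0]),int(h[1])),int(h[2]),(0,0,255),1)
cv2.imwrite("pics/w2c.png",b)
hsv=cv2.cvtColor(im,cv2.COLOR_BGR2HSV);m=cv2.inRange(hsv,(100,100,40),(125,255,255));m[:110]=0;m[240:]=0
m=cv2.morphologyEx(m,cv2.MORPH_CLOSE,np.ones((9,9)))
cc=max(cv2.findContours(m,cv2.RETR_EXTERNAL,cv2.CHAIN_APPROX_NONE)[0],key=cv2.contourArea)
rr=cv2.minAreaRect(np.array([onplane(p,q[0],.012)[:2]*1000 for q in cc],np.float32));print(rr)
E
```

```text
[316.24999962 147.75000153] 15.410001 [ 0.53461962 -0.3256077   0.048     ]
[316.55000076 206.25000153] 14.99 [ 0.51657559 -0.26320882  0.048     ]
[303.64999924 127.95000038] 13.76 [ 0.55302261 -0.34186071  0.048     ]
((523.8198852539062, -288.4947814941406), (58.31955337524414, 126.9982681274414), 16.159780502319336)
```

View pics/w2c.png

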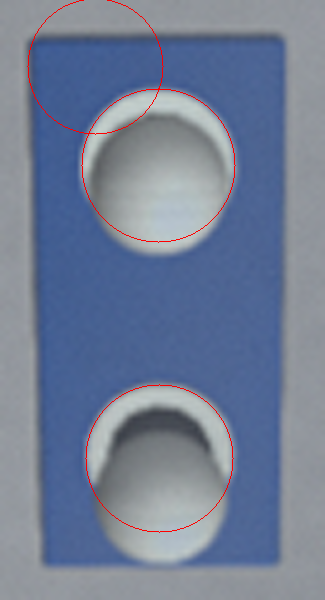

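```bash
python3 - <<'E'
from h import *
import pickle
p=pickle.load(open("w2.pkl","rb"))
B=onplane(p,(316.7,151.8),.048);A=onplane(p,(317.2,213.8),.048);print(A,B,np.linalg.norm(A-B),np.degrees(np.arctan2(-(A-B)[0],(A-B)[1])))
c=np.array([.5239,-.2880]);a=np.radians(16.2);d=np.array([-np.sin(a),np.cos(a)]);print(c+.035*d,c-.035*d)
# top view ball detection in side view
s=cv2.imread("pics/side0.png");cv2.imwrite("pics/s_r.png",cv2.resize(s[285:375,275:385],None,fx=6,fy=6,interpolation=cv2.INTER_CUBIC))
ps=imaging.camera_params("side")
for q in (A,B): print((proj(ps,q)-[275,285])*6)
E
```

```text
[ 0.51345699 -0.25490585  0.048     ] [ 0.53298059 -0.32159764  0.048     ] 0.06949075620530468 16.317056077284153
[ 0.51413531 -0.25438972] [ 0.53366469 -0.32161028]
[187.01057624 135.46279035]
[274.33116434 306.90005605]
```

View pics/s_r.png

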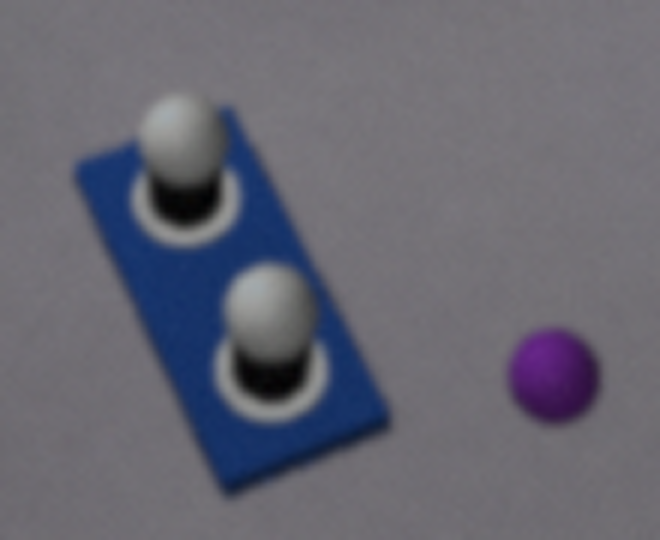

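```bash
python3 - <<'E'
from h import *
go([.5137,-.2547,.10],-163.74);go([.5137,-.2547,.029],-163.74)
E
```

```text
t 2.28 tcp [ 0.5242 -0.2897  0.249 ] F [-0.1  0.4 -1.6] g 1.002 
 MOVE [-0.915, 0.002, 3.725] [0.033, -0.007, -0.059]
t 2.28 tcp [ 0.5242 -0.2897  0.249 ] F [-0.1  0.4 -1.6] g 1.002 
 MOVE [-0.917, -0.003, 5.5] [0.033, -0.007, -0.059]
```

>>> {"fn": "move_arm", "kwargs": {
  "motion": [-0.915,0,2,0.033,0,-0.059,-0.3,-0.915,0,3.0,0.033,0,-0.059,-0.3,-0.915,0,3.7,0.033,0,-0.059,-0.3,-0.915,0,3.725,0.033,0,-0.059,-0.3,-0.915,0,3.725,0.033,0,-0.059,-0.3,-0.915,0,4.3,0.033,0,-0.059,-0.3,-0.916,0,4.9,0.033,0,-0.059,-0.3,-0.917,0,5.3,0.033,0,-0.059,-0.3,-0.917,-0.003,5.5,0.033,0,-0.059,-0.3,-0.917,-0.003,5.5,0.033,0,-0.059,-0.3,-0.917,-0.003,5.5,0.033,0,-0.059,-0.3]
}}

```text
time_s: 3.2
tcp_pos: [0.5149, -0.2547, 0.0307]
ee_rot: [[0.281, -0.96, 0.002], [-0.96, -0.281, -0.002], [0.002, -0.002, -1.0]]
wrist_force: [0.4, 0.0, -1.9]
gripper_width: 0.647
```

```bash
python3 - <<'E'
from h import *
go([.5137,-.2547,.029],-163.74)
p=imaging.camera_params("wrist");im=imaging.capture("wrist");cv2.imwrite("pics/w3.png",im)
E
```

```text
t 3.2 tcp [ 0.5149 -0.2547  0.0307] F [ 0.4  0.  -1.9] g 0.647 
 MOVE [-0.008, 0.03, 0.041] [-0.022, -0.025, 0.015]
```

View pics/w3.png

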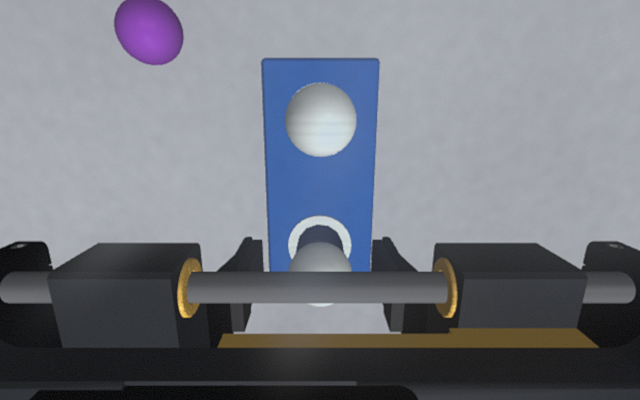

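>>> {"fn": "move_arm", "kwargs": {
  "motion": [0,0.03,0.04,0,0,0,-0.3,0,0.03,0.04,0,0,0,1,0,0.03,0.04,0,0,0,1,0,0.03,0.04,0,0,0,1,0,0.03,0.04,0,0,0,1,0,0.03,0.04,0,0,0,1,0,0.03,0.04,0,0,0,1]
}}

```text
time_s: 3.83
tcp_pos: [0.5139, -0.2552, 0.0294]
ee_rot: [[0.281, -0.96, 0.003], [-0.96, -0.281, -0.002], [0.003, -0.003, -1.0]]
wrist_force: [-0.9, 0.1, -1.4]
gripper_width: 0.33
```

```bash
python3 - <<'E'
from h import *
go([.5137,-.2547,.10],-163.74)
go([.5652,.0241,.10],-170.5)
E
```

```text
t 3.83 tcp [ 0.5139 -0.2552  0.0294] F [-0.9  0.1 -1.4] g 0.33 
 MOVE [-0.009, -0.002, -1.765] [-0.029, -0.029, 0.012]
t 3.83 tcp [ 0.5139 -0.2552  0.0294] F [-0.9  0.1 -1.4] g 0.33 
 MOVE [-6.337, -3.197, -1.773] [-0.031, -0.027, 1.364]
```

>>> {"fn": "move_arm", "kwargs": {
  "motion": [0,0,-0.6,0,0,0,1,0,0,-1.6,0,0,0,1,0,0,-2.6,0,0,0,1,-0.6,-0.3,-2.6,0,0,0.2,1,-1.3,-0.65,-2.6,0,0,0.5,1,-2.1,-1.05,-2.6,0,0,0.8,1,-2.9,-1.45,-2.6,0,0,1.1,1,-3.7,-1.85,-2.6,0,0,1.36,1,-4.5,-2.25,-2.6,0,0,1.36,1,-5.3,-2.65,-2.6,0,0,1.36,1,-5.9,-2.95,-2.6,0,0,1.36,1,-6.2,-3.13,-2.6,0,0,1.36,1,-6.337,-3.197,-2.6,-0.03,-0.03,1.36,1,-6.337,-3.197,-2.6,-0.03,-0.03,1.36,1,-6.337,-3.197,-2.6,-0.03,-0.03,1.36,1,-6.337,-3.197,-2.6,-0.03,-0.03,1.36,1]
}}

```text
time_s: 5.17
tcp_pos: [0.5647, 0.0228, 0.1329]
ee_rot: [[0.164, -0.987, -0.001], [-0.987, -0.164, -0.0], [-0.0, 0.001, -1.0]]
wrist_force: [0.0, -0.3, -2.8]
gripper_width: 0.328
```

```bash
python3 - <<'E'
from h import *
import pickle
go([.5652,.0241,.029],-170.5)
p=imaging.camera_params("wrist");im=imaging.capture("wrist");cv2.imwrite("pics/w4.png",im);pickle.dump(p,open("w4.pkl","wb"))
print("g",r.sense()["gripper_width"])
for c in [(.5652,.0241,.037),(.5751,-.035,.037),(.585,-.0942,.048)]: print(proj(p,c))
E
```

```text
t 5.17 tcp [0.5647 0.0228 0.1329] F [ 0.  -0.3 -2.8] g 0.328 
 MOVE [-0.029, -0.021, 2.598] [0.009, 0.001, -0.016]
g 0.32487381654789393
[316.29991546 208.63173308]
[316.10643789 132.03197781]
[315.86509812  41.8368061 ]
```

View pics/w4.png

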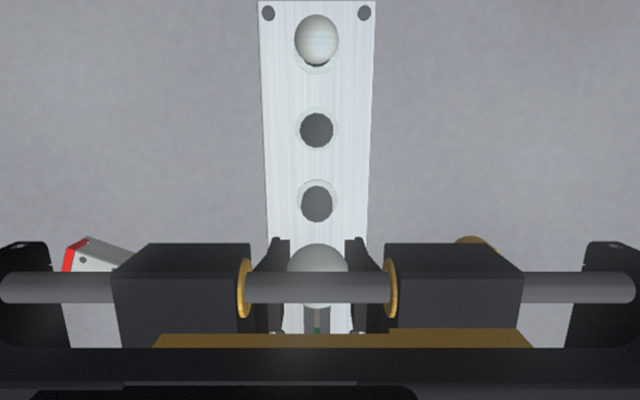

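Both wells are visible at about (316,130) and (316,204), with ball_c at (316,40) and the held ball between the pads.

```bash
python3 - <<'E'
from h import *
import pickle
p=pickle.load(open("w4.pkl","rb"));im=cv2.imread("pics/w4.png")
g=cv2.cvtColor(im,cv2.COLOR_BGR2GRAY)
for y0,y1 in((105,160),(178,230)):
    m=cv2.inRange(g[y0:y1,285:350],0,110);n,l,st,ce=cv2.connectedComponentsWithStats(m)
    i=1+np.argmax(st[1:,4]);c=ce[i]+[285,y0];print(c,st[i],onplane(p,c,.037).round(4))
pos=np.array([.5647,.0228,.1329]);print("grasp proj",proj(p,pos+[0,0,.019]))
m=cv2.inRange(g[:235,250:385],150,255);
cc=max(cv2.findContours(m,cv2.RETR_EXTERNAL,cv2.CHAIN_APPROX_NONE)[0],key=cv2.contourArea)
P=cc[:,0]+[250,0]
for sgn,nm in((-1,"L"),(1,"R")):
    q=np.array([onplane(p,[ (P[P[:,1]==v,0].min() if sgn<0 else P[P[:,1]==v,0].max()),v],.012)[:2] for v in range(20,220)])
    f=np.polyfit(q[:,1],q[:,0],1);print(nm,f,np.degrees(np.arctan(f[0])),"x at y=.0192",np.polyval(f,.0192))
cv2.imwrite("pics/w4c.png",cv2.resize(im[95:235,250:385],None,fx=4,fy=4,interpolation=cv2.INTER_CUBIC))
E
```

```text
[316.1380117  129.77660819] [ 15   8  33  34 855] [ 0.5753 -0.0366  0.037 ]
[316.27626919 203.87131051] [ 16   9  31  35 847] [0.5659 0.0202 0.037 ]
grasp proj [317.40355497 273.7163364 ]
L [-0.11163092  0.62596428] -6.369609935611053 x at y=.0192 0.6238209644310373
R [-0.22049224  0.5102504 ] -12.43431692697608 x at y=.0192 0.506016949533934
```

View pics/w4c.png

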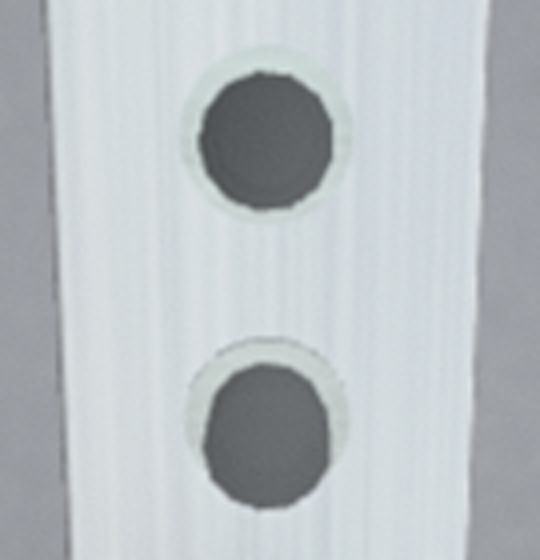

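```bash
python3 - <<'E'
from h import *
import pickle
p=pickle.load(open("w4.pkl","rb"))
th=np.linspace(0,2*np.pi,90)
def ext(c):
    q=np.array([proj(p,[c[0]+.013*np.cos(t),c[1]+.013*np.sin(t),.037]) for t in th]);return q.min(0),q.max(0)
for c in [(.5659,.0202),(.5652,.0241),(.5753,-.0366),(.5751,-.035)]: print(c,*ext(c))
E
```

```text
(0.5659, 0.0202) [299.90163013 187.88443998] [332.5589408  219.39875557]
(0.5652, 0.0241) [300.03544102 192.79359824] [332.56503065 224.06192555]
(0.5753, -0.0366) [298.87391712 111.87194108] [333.50707842 147.31476334]
(0.5751, -0.035) [298.81934754 114.12575977] [333.39397866 149.44887   ]
```

```bash
python3 - <<'E'
from h import *
go([.5657,.0226,.0300],-170.5)
E
```

```text
t 5.22 tcp [0.5647 0.0228 0.133 ] F [ 0.5  0.  -3.8] g 0.325 
 MOVE [0.008, -0.025, 2.574] [0.006, 0.001, -0.018]
```

>>> {"fn": "move_arm", "kwargs": {
  "motion": [0.008,-0.025,0.6,0,0,-0.018,1,0.008,-0.025,1.3,0,0,-0.018,1,0.008,-0.025,1.9,0,0,-0.018,1,0.008,-0.025,2.3,0,0,-0.018,1,0.008,-0.025,2.5,0,0,-0.018,1,0.008,-0.025,2.574,0,0,-0.018,1,0.008,-0.025,2.574,0,0,-0.018,1,0.008,-0.025,2.574,0,0,-0.018,1]
}}

```text
time_s: 5.88
tcp_pos: [0.5666, 0.0224, 0.031]
ee_rot: [[0.165, -0.986, 0.002], [-0.986, -0.165, 0.001], [-0.0, -0.002, -1.0]]
wrist_force: [-0.1, -0.7, -2.9]
gripper_width: 0.325
```

```bash
python3 - <<'E'
from h import *
go([.5657,.0226,.0300],-170.5)
E
```

```text
t 5.88 tcp [0.5666 0.0224 0.031 ] F [-0.1 -0.7 -2.9] g 0.325 
 MOVE [-0.007, 0.021, 0.024] [-0.02, 0.003, -0.004]
```

>>> {"fn": "move_arm", "kwargs": {
  "motion": [-0.007,0.021,0.024,0,0,0,1,-0.007,0.021,0.024,0,0,0,-0.3,-0.007,0.021,0.024,0,0,0,-0.3,-0.007,0.021,0.024,0,0,0,-0.3,-0.007,0.021,0.024,0,0,0,-0.3,0,0.021,-0.5,0,0,0,-0.3,0,0,-1.3,0,0,0,-0.3,0,0,-2.1,0,0,0,-0.3,0,0,-2.5,0,0,0,-0.3,0,0,-2.5,0,0,0,-0.3]
}}

```text
time_s: 6.72
tcp_pos: [0.5693, 0.023, 0.1357]
ee_rot: [[0.166, -0.986, 0.011], [-0.986, -0.166, 0.002], [-0.001, -0.012, -1.0]]
wrist_force: [0.5, -0.0, -1.5]
gripper_width: 0.649
```

```bash
python3 - <<'E'
from h import *
go([.5332,-.3216,.10],-163.74)
imaging.camera_params("wrist");im=imaging.capture("wrist");cv2.imwrite("pics/w5.png",im)
E
```

```text
t 6.72 tcp [0.5693 0.023  0.1357] F [ 0.5 -0.  -1.5] g 0.649 
 MOVE [8.348, 2.329, 0.861] [-0.132, -0.001, -1.344]
```

View pics/w5.png

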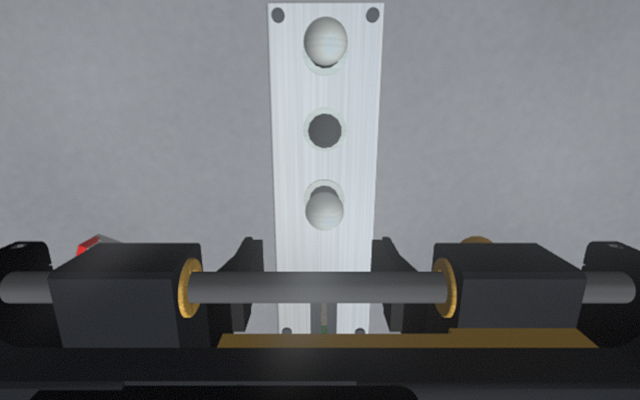

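The ball sits in well_2 at (325,210). Next is ball B.

>>> {"fn": "move_arm", "kwargs": {
  "motion": [1.04,0.29,0.0,0,0,-0.2,-0.3,2.08,0.58,0.0,0,0,-0.4,-0.3,3.1,0.87,0.0,0,0,-0.6,-0.3,4.1,1.15,0.0,0,0,-0.8,-0.3,5.1,1.42,0.1,-0.1,0,-1.0,-0.3,6.1,1.7,0.3,-0.13,0,-1.2,-0.3,7.1,2.0,0.6,-0.13,0,-1.34,-0.3,7.8,2.2,0.86,-0.13,0,-1.34,-0.3,8.2,2.3,0.86,-0.13,0,-1.34,-0.3,8.348,2.329,0.86,-0.13,0,-1.34,-0.3,8.348,2.329,0.86,-0.13,0,-1.34,-0.3,8.348,2.329,0.86,-0.13,0,-1.34,-0.3]
}}

```text
time_s: 7.77
tcp_pos: [0.5304, -0.3212, 0.0963]
ee_rot: [[0.279, -0.96, -0.007], [-0.96, -0.279, 0.001], [-0.002, 0.006, -1.0]]
wrist_force: [-0.2, -0.1, -1.1]
gripper_width: 0.649
```

```bash
python3 - <<'E'
from h import *
go([.5332,-.3216,.029],-163.74)
E
```

```text
t 7.77 tcp [ 0.5304 -0.3212  0.0963] F [-0.2 -0.1 -1.1] g 0.649 
 MOVE [0.034, -0.076, 1.682] [0.071, 0.028, -0.018]
```

>>> {"fn": "move_arm", "kwargs": {
  "motion": [0.034,-0.076,0.2,0.07,0.03,-0.018,-0.3,0.034,-0.076,0.7,0.07,0.03,-0.018,-0.3,0.034,-0.076,1.2,0.07,0.03,-0.018,-0.3,0.034,-0.076,1.55,0.07,0.03,-0.018,-0.3,0.034,-0.076,1.68,0.07,0.03,-0.018,-0.3,0.034,-0.076,1.68,0.07,0.03,-0.018,-0.3,0.034,-0.076,1.68,0.07,0.03,-0.018,-0.3,0.034,-0.076,1.68,0.07,0.03,-0.018,1,0.034,-0.076,1.68,0.07,0.03,-0.018,1,0.034,-0.076,1.68,0.07,0.03,-0.018,1,0.034,-0.076,1.68,0.07,0.03,-0.018,1,0.034,-0.076,1.68,0.07,0.03,-0.018,1,0.034,-0.076,1.68,0.07,0.03,-0.018,1]
}}

```text
time_s: 8.85
tcp_pos: [0.5332, -0.3218, 0.0294]
ee_rot: [[0.28, -0.96, 0.0], [-0.96, -0.28, -0.0], [0.001, -0.0, -1.0]]
wrist_force: [-1.0, -0.2, -0.4]
gripper_width: 0.325
```

```bash
python3 - <<'E'
from h import *
go([.5755,-.0366,.13],-170.5)
E
```

```text
t 8.85 tcp [ 0.5332 -0.3218  0.0294] F [-1.  -0.2 -0.4] g 0.325 
 MOVE [-6.547, -3.01, -2.517] [-0.003, -0.006, 1.351]
```

>>> {"fn": "move_arm", "kwargs": {
  "motion": [0,0,-0.6,0,0,0,1,0,0,-1.6,0,0,0,1,0,0,-2.5,0,0,0,1,-0.6,-0.28,-2.5,0,0,0.2,1,-1.4,-0.64,-2.5,0,0,0.5,1,-2.2,-1.0,-2.5,0,0,0.8,1,-3.0,-1.38,-2.5,0,0,1.1,1,-3.8,-1.75,-2.5,0,0,1.35,1,-4.6,-2.12,-2.5,0,0,1.35,1,-5.4,-2.48,-2.5,0,0,1.35,1,-6.1,-2.8,-2.5,0,0,1.35,1,-6.4,-2.94,-2.5,0,0,1.35,1,-6.547,-3.01,-2.5,0,0,1.35,1,-6.547,-3.01,-2.5,0,0,1.35,1,-6.547,-3.01,-2.5,0,0,1.35,1,-6.547,-3.01,-2.5,0,0,1.35,1]
}}

```text
time_s: 10.18
tcp_pos: [0.5752, -0.0379, 0.1291]
ee_rot: [[0.164, -0.987, -0.0], [-0.987, -0.164, -0.001], [0.001, 0.0, -1.0]]
wrist_force: [-1.0, 0.9, -2.3]
gripper_width: 0.328
```

```bash
python3 - <<'E'
from h import *
go([.5755,-.0366,.03],-170.5)
imaging.camera_params("wrist");im=imaging.capture("wrist");cv2.imwrite("pics/w6.png",im)
E
```

```text
t 10.18 tcp [ 0.5752 -0.0379  0.1291] F [-1.   0.9 -2.3] g 0.328 
 MOVE [-0.031, -0.015, 2.478] [0.004, -0.006, -0.018]
```

View pics/w6.png

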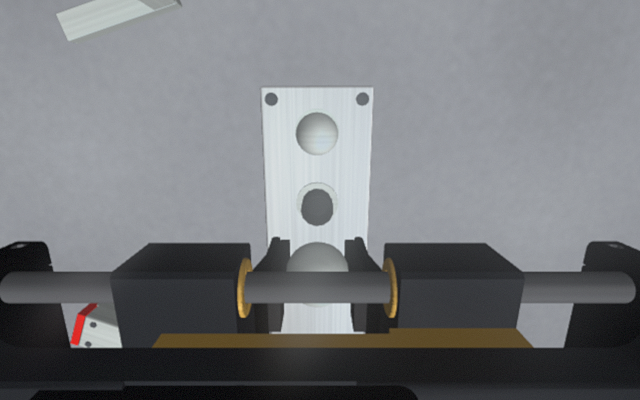

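>>> {"fn": "move_arm", "kwargs": {
  "motion": [-0.03,-0.015,0.6,0,0,-0.018,1,-0.03,-0.015,1.3,0,0,-0.018,1,-0.03,-0.015,1.9,0,0,-0.018,1,-0.03,-0.015,2.3,0,0,-0.018,1,-0.03,-0.015,2.45,0,0,-0.018,1,-0.03,-0.015,2.478,0,0,-0.018,1,-0.03,-0.015,2.478,0,0,-0.018,1,-0.03,-0.015,2.478,0,0,-0.018,1,-0.03,-0.015,2.478,0,0,-0.018,-0.3,-0.03,-0.015,2.478,0,0,-0.018,-0.3,-0.03,-0.015,2.478,0,0,-0.018,-0.3,-0.03,-0.015,2.478,0,0,-0.018,-0.3,-0.03,-0.015,2.1,0,0,0,-0.3,-0.03,-0.015,1.4,0,0,0,-0.3,-0.03,-0.015,0.6,0,0,0,-0.3,-0.03,-0.015,-0.2,0,0,0,-0.3,0,0,-0.6,0,0,0,-0.3,0,0,-0.6,0,0,0,-0.3]
}}

```text
time_s: 11.73
tcp_pos: [0.5781, -0.0378, 0.1582]
ee_rot: [[0.164, -0.986, 0.01], [-0.986, -0.164, 0.0], [0.001, -0.01, -1.0]]
wrist_force: [1.1, 0.4, -2.4]
gripper_width: 0.647
```

```bash
python3 - <<'E'
from h import *
imaging.camera_params("wrist");im=imaging.capture("wrist");cv2.imwrite("pics/w7.png",im)
t=cv2.imread("pics/top0.png");pt=imaging.camera_params("top")
# clip bars at z .085(top z .09) from top view
hsv=cv2.cvtColor(t,cv2.COLOR_BGR2HSV)[215:250,175:220]
m=cv2.inRange(hsv,(5,170,150),(18,255,255));n,l,st,ce=cv2.connectedComponentsWithStats(m)
for i in range(1,n): print(ce[i]+[175,215],st[i],onplane(pt,ce[i]+[175,215],.085))
# bar ends by eye in c1 crop (scale 6, origin 170,175)
for q in [(80,298),(178,290),(92,405),(186,395)]:
    uv=np.array(q)/6+[170,175]-.4; print(onplane(pt,uv,.087))
go([.5,.3,.25],-170.5)
E
```

```text
[193.65934066 226.17582418] [10  8 21  9 91] [0.50369773 0.31627838 0.085     ]
[204.5 233. ] [29 18  2  1  2] [0.48693589 0.28753621 0.085     ]
[190. 235.] [15 20  1  1  1] [0.48091083 0.32465868 0.085     ]
[192.5 241. ] [11 25 14  3 30] [0.46577323 0.3175016  0.085     ]
[0.50793947 0.3434826  0.087     ]
[0.51237069 0.30155038 0.087     ]
[0.46260268 0.33614103 0.087     ]
[0.4678393  0.29609557 0.087     ]
t 11.78 tcp [ 0.5763 -0.0377  0.1552] F [-0.1 -0.5 -2.6] g 0.646 
 MOVE [-8.641, 0.493, -2.375] [-0.056, -0.003, -0.022]
```

View pics/w7.png

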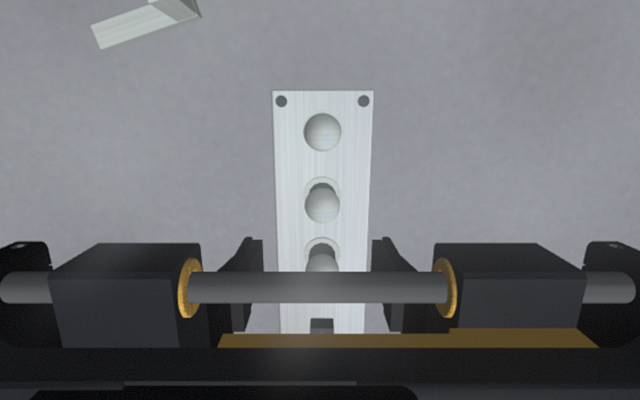

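All three balls look seated, at (322,132), (322,205) and (320,262). Next I'll look at the card and then the clip with the wrist camera.

```bash
python3 - <<'E'
from h import *
go([.537,.195,.25],-170.5)
E
```

```text
t 11.78 tcp [ 0.5763 -0.0377  0.1552] F [-0.1 -0.5 -2.6] g 0.646 
 MOVE [-5.9, 0.009, -2.372] [-0.056, -0.003, -0.022]
```

>>> {"fn": "move_arm", "kwargs": {
  "motion": [-0.3,0,-0.9,-0.056,0,-0.022,-0.3,-0.9,0,-1.6,-0.056,0,-0.022,-0.3,-1.6,0,-2.1,-0.056,0,-0.022,-0.3,-2.4,0,-2.37,-0.056,0,-0.022,-0.5,-3.3,0,-2.37,-0.056,0,-0.022,-0.6,-4.2,0,-2.37,-0.056,0,-0.022,-0.8,-5.0,0,-2.37,-0.056,0,-0.022,-0.9,-5.6,0,-2.37,-0.056,0,-0.022,-0.9,-5.9,0.009,-2.37,-0.056,0,-0.022,-0.9,-5.9,0.009,-2.37,-0.056,0,-0.022,-0.9,-5.9,0.009,-2.37,-0.056,0,-0.022,-0.9,-5.9,0.009,-2.37,-0.056,0,-0.022,-0.9]
}}

```text
time_s: 12.78
tcp_pos: [0.5368, 0.1941, 0.2489]
ee_rot: [[0.164, -0.986, -0.002], [-0.986, -0.164, -0.002], [0.001, 0.002, -1.0]]
wrist_force: [-0.0, 0.5, -1.8]
gripper_width: 0.949
```

```bash
python3 - <<'E'
from h import *
import pickle
print(np.round(r.sense()["joint_velocities"],1))
p=imaging.camera_params("wrist");im=imaging.capture("wrist");cv2.imwrite("pics/w8.png",im);pickle.dump(p,open("w8.pkl","wb"))
go([.485,.388,.25],-173.3)
a=np.radians(9.5);d=np.array([-np.sin(a),np.cos(a),0])
c=np.array([.5478,.1277,.115]); print(proj(p,c),proj(p,c+.028*d),proj(p,c-.028*d))
E
```

```text
[-0.7 -0.5  0.2  0.1 -0.1 -0.1]
t 12.83 tcp [0.5369 0.1938 0.2492] F [-0.8  0.2 -2.2] g 0.948 
 MOVE [-5.001, 0.487, -0.023] [0.016, -0.01, 0.544]
[316.99140622 119.61203233] [317.02931571 152.56037708] [316.95149486  84.92380495]
```

View pics/w8.png

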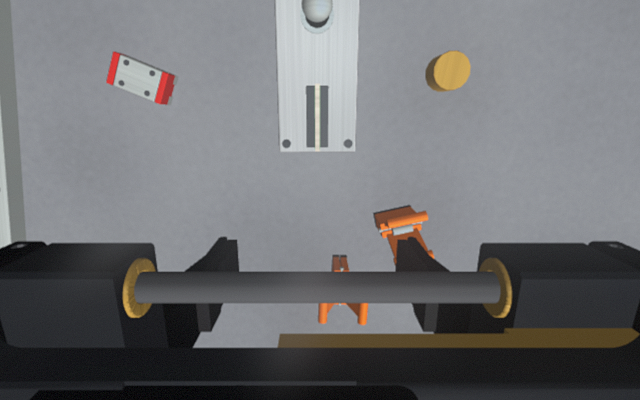

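>>> {"fn": "move_arm", "kwargs": {
  "motion": [-0.7,0.07,0,0,0,0.1,-0.9,-1.6,0.15,0,0,0,0.2,-0.9,-2.5,0.24,0,0,0,0.3,-0.9,-3.4,0.33,0,0,0,0.45,-0.9,-4.2,0.42,0,0,0,0.544,-0.9,-4.8,0.46,0,0,0,0.544,-0.9,-5.0,0.487,-0.023,0,0,0.544,-0.9,-5.0,0.487,-0.023,0,0,0.544,-0.9,-5.0,0.487,-0.023,0,0,0.544,-0.9,-5.0,0.487,-0.023,0,0,0.544,-0.9]
}}

```text
time_s: 13.67
tcp_pos: [0.4855, 0.3863, 0.2501]
ee_rot: [[0.115, -0.993, -0.001], [-0.993, -0.115, -0.001], [0.001, 0.002, -1.0]]
wrist_force: [0.7, -0.2, -1.5]
gripper_width: 0.948
```

```bash
python3 - <<'E'
from h import *
import pickle
im=cv2.imread("pics/w8.png");p=pickle.load(open("w8.pkl","rb"))
cv2.imwrite("pics/w8c.png",cv2.resize(im[70:165,280:355],None,fx=6,fy=6,interpolation=cv2.INTER_CUBIC))
p=imaging.camera_params("wrist");im=imaging.capture("wrist");cv2.imwrite("pics/w9.png",im);pickle.dump(p,open("w9.pkl","wb"))
go([.4877,.3193,.12],-173.3)
E
```

```text
t 13.72 tcp [0.4856 0.3863 0.2502] F [ 1.1 -0.  -2.2] g 0.951 
 MOVE [1.666, 0.135, 3.256] [0.016, -0.013, -0.023]
```

View pics/w8c.png

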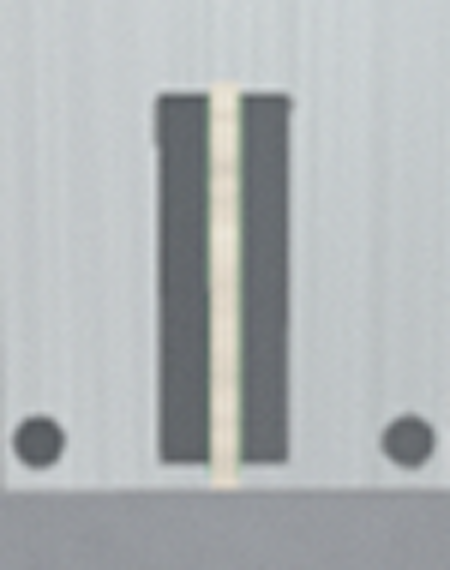

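View pics/w9.png

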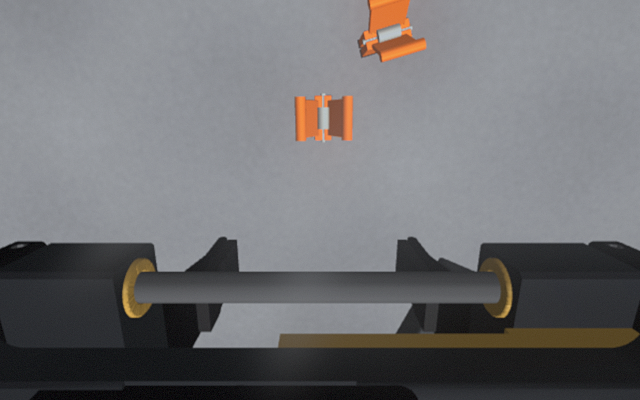

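```bash
python3 - <<'E'
from h import *
import pickle
p=pickle.load(open("w8.pkl","rb"))
a=onplane(p,(316.9,83.6),.115);b=onplane(p,(316.9,150.6),.115);print("card",(a+b)/2,np.linalg.norm(a-b),np.degrees(np.arctan2(-(b-a)[0],(b-a)[1])))
p=pickle.load(open("w9.pkl","rb"));im=cv2.imread("pics/w9.png")
hsv=cv2.cvtColor(im,cv2.COLOR_BGR2HSV)
m=cv2.inRange(hsv,(5,150,120),(18,255,255));m[:85]=0;m[160:]=0;m[:,:285]=0;m[:,362:]=0
xs=np.where(m.any(0))[0];ys=np.where(m.any(1))[0];print(xs.min(),xs.max(),ys.min(),ys.max())
for z in(.085,.09):
  for uv in [(xs.min()-.5,118),(xs.max()+.5,118)]: print(z,onplane(p,uv,z).round(4))
b=cv2.resize(im[80:160,280:370],None,fx=7,fy=7,interpolation=cv2.INTER_CUBIC);cv2.imwrite("pics/w9c.png",b)
E
```

```text
card [0.548102   0.12635821 0.115     ] 0.05533378751194224 9.42788229179407
296 351 96 140
0.085 [0.5135 0.3209 0.085 ]
0.085 [0.4611 0.3149 0.085 ]
0.09 [0.5133 0.3208 0.09  ]
0.09 [0.4616 0.3149 0.09  ]
```

View pics/w9c.png

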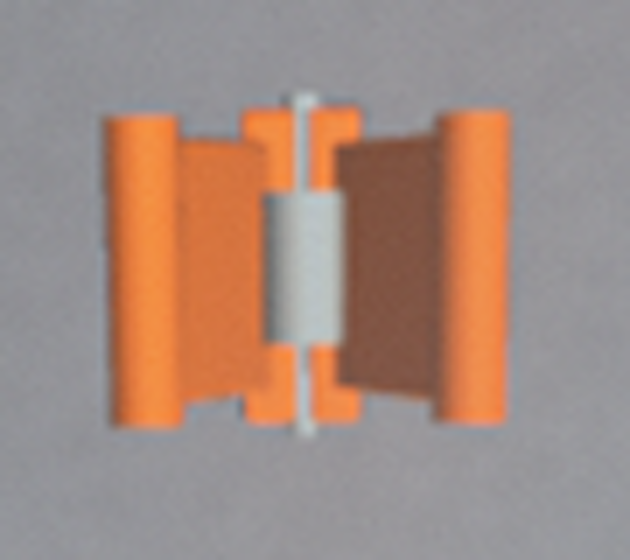

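The wanted clip shows its bars at u 295 to 352 and v 96 to 140. They measure 53.6 mm over the outsides against the stated 54, and it is the farther clip (0.58 m against 0.49 m).

```bash
python3 - <<'E'
from h import *
import pickle
p=pickle.load(open("w9.pkl","rb"))
c=onplane(p,(323.65,118),.085);print(c);c1=onplane(p,(295,118.3),.085);c2=onplane(p,(352.3,117.8),.085);print(np.linalg.norm(c1-c2),np.degrees(np.arctan2(*(c1-c2)[[1,0]])))
go([c[0],c[1],.067],-173)
E
```

```text
[0.48716457 0.31787583 0.085     ]
0.054065561268805795 7.052853224604776
t 13.72 tcp [0.4856 0.3863 0.2502] F [ 1.1 -0.  -2.2] g 0.951 
 MOVE [1.698, 0.15, 4.581] [0.016, -0.013, -0.083]
```

>>> {"fn": "move_arm", "kwargs": {
  "motion": [0.6,0.05,0.3,0,0,-0.083,-0.9,1.3,0.1,0.9,0,0,-0.083,-0.9,1.65,0.15,1.6,0,0,-0.083,-0.9,1.698,0.15,2.3,0,0,-0.083,-0.9,1.698,0.15,2.9,0,0,-0.083,-0.9,1.698,0.15,3.4,0,0,-0.083,-0.9,1.698,0.15,3.9,0,0,-0.083,-0.9,1.698,0.15,4.3,0,0,-0.083,-0.9,1.698,0.15,4.5,0.016,0,-0.083,-0.9,1.698,0.15,4.581,0.016,0,-0.083,-0.9,1.698,0.15,4.581,0.016,0,-0.083,-0.9,1.698,0.15,4.581,0.016,0,-0.083,-0.9]
}}

```text
time_s: 14.72
tcp_pos: [0.4879, 0.318, 0.068]
ee_rot: [[0.122, -0.993, 0.002], [-0.993, -0.122, 0.0], [0.0, -0.002, -1.0]]
wrist_force: [-0.4, 0.4, -1.8]
gripper_width: 0.948
```

```bash
python3 - <<'E'
from h import *
go([.4872,.3179,.067],-173)
p=imaging.camera_params("wrist");im=imaging.capture("wrist");cv2.imwrite("pics/w10.png",im)
im=imaging.capture("side");cv2.imwrite("pics/s10.png",cv2.resize(im[70:220,200:360],None,fx=4,fy=4,interpolation=cv2.INTER_CUBIC))
E
```

```text
t 14.72 tcp [0.4879 0.318  0.068 ] F [-0.4  0.4 -1.8] g 0.948 
 MOVE [0.001, 0.018, 0.026] [-0.017, -0.002, -0.003]
```

View pics/w10.png

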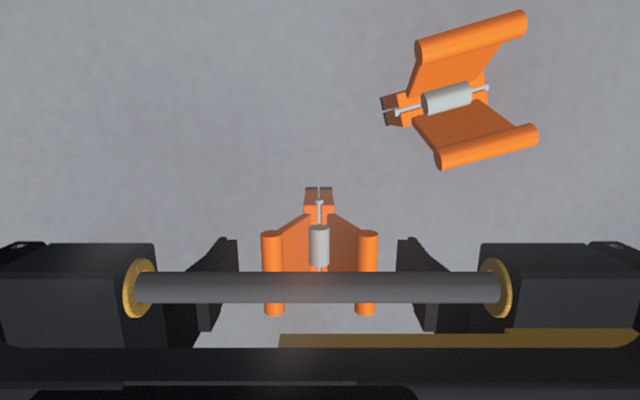

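View pics/s10.png

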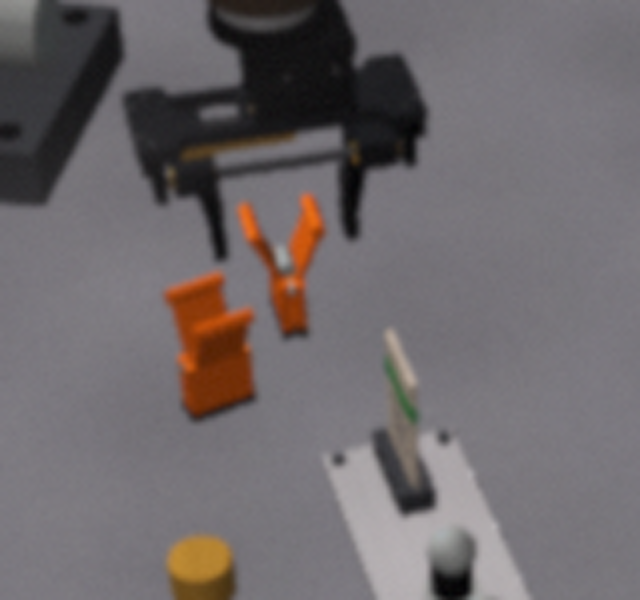

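>>> {"fn": "move_arm", "kwargs": {
  "motion": [0,0.018,0,0,0,0,0.2,0,0.018,0,0,0,0,0.6,0,0.018,0,0,0,0,1,0,0.018,0,0,0,0,1,0,0.018,0,0,0,0,1,0,0.018,0,0,0,0,1,0,0.018,0,0,0,0,1,0,0.018,0,0,0,0,1,0,0.018,0,0,0,0,1,0,0.018,0,0,0,0,1]
}}

```text
time_s: 15.65
tcp_pos: [0.4904, 0.3203, 0.0717]
ee_rot: [[0.124, -0.992, 0.009], [-0.992, -0.124, 0.005], [-0.004, -0.01, -1.0]]
wrist_force: [2.1, -1.6, 7.5]
gripper_width: 0.319
```

```bash
python3 - <<'E'
from h import *
go([.4872,.3179,.187],-173)
p=imaging.camera_params("wrist");im=imaging.capture("wrist");cv2.imwrite("pics/w11.png",im)
im=imaging.capture("side");cv2.imwrite("pics/s11.png",cv2.resize(im[70:220,200:360],None,fx=4,fy=4,interpolation=cv2.INTER_CUBIC))
E
```

```text
t 15.65 tcp [0.4904 0.3203 0.0717] F [ 2.1 -1.6  7.5] g 0.319 
 MOVE [0.038, 0.058, -2.883] [-0.114, 0.044, 0.026]
```

View pics/w11.png

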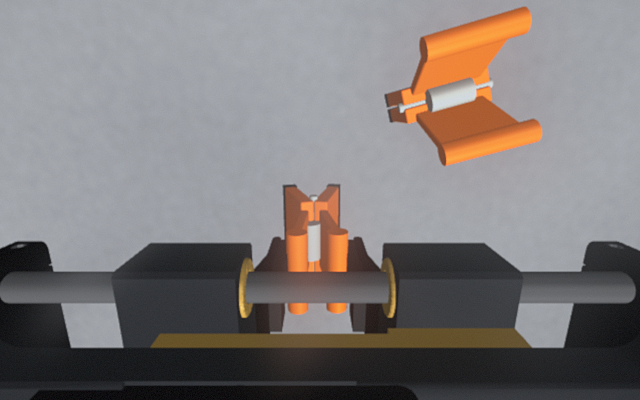

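View pics/s11.png

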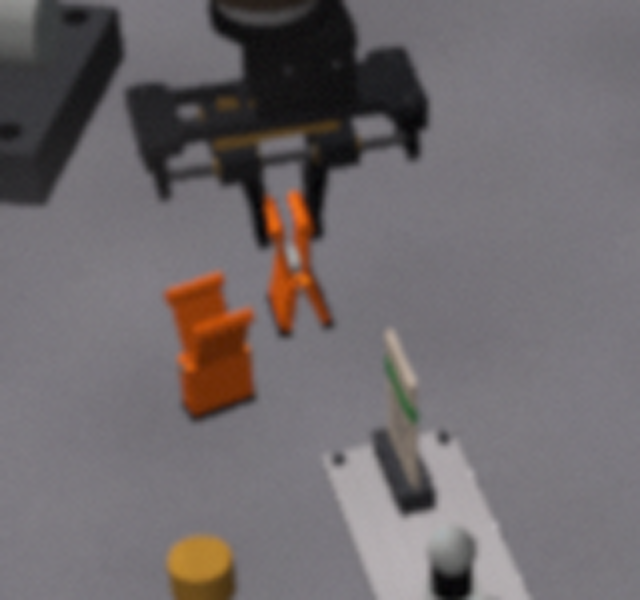

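The clip is squeezed open, with its jaws at (290,187) and (336,187). I'll lift it straight up.

>>> {"fn": "move_arm", "kwargs": {
  "motion": [0,0.02,-0.2,-0.05,0.02,0,1,0,0.04,-0.6,-0.1,0.04,0,1,0.02,0.05,-1.1,-0.1,0.04,0,1,0.04,0.06,-1.7,-0.1,0.04,0,1,0.04,0.06,-2.3,-0.1,0.04,0,1,0.04,0.06,-2.9,-0.1,0.04,0,1,0.04,0.06,-3.3,-0.1,0.04,0,1,0.04,0.06,-3.6,-0.1,0.04,0,1,0.04,0.06,-3.7,-0.1,0.04,0,1,0.04,0.06,-3.7,-0.1,0.04,0,1,0.04,0.06,-3.7,-0.1,0.04,0,1,0.04,0.06,-3.7,-0.1,0.04,0,1]
}}

```text
time_s: 16.75
tcp_pos: [0.4862, 0.3171, 0.2183]
ee_rot: [[0.124, -0.992, -0.001], [-0.992, -0.124, -0.001], [0.001, 0.001, -1.0]]
wrist_force: [0.9, -1.2, -3.0]
gripper_width: 0.316
```

```bash
python3 - <<'E'
from h import *
import pickle
go([.5481,.1264,.22],-170.5)
p=imaging.camera_params("wrist");im=imaging.capture("wrist");cv2.imwrite("pics/w12.png",im);pickle.dump((p,r.sense()),open("w12.pkl","wb"))
im=imaging.capture("side");cv2.imwrite("pics/s12r.png",im);cv2.imwrite("pics/s12.png",cv2.resize(im[40:190,200:360],None,fx=4,fy=4,interpolation=cv2.INTER_CUBIC))
im=imaging.capture("top");cv2.imwrite("pics/t12r.png",im)
E
```

```text
t 16.75 tcp [0.4862 0.3171 0.2183] F [ 0.9 -1.2 -3. ] g 0.316 
 MOVE [4.923, -0.946, -0.039] [0.014, -0.012, -0.477]
```

View pics/w12.png

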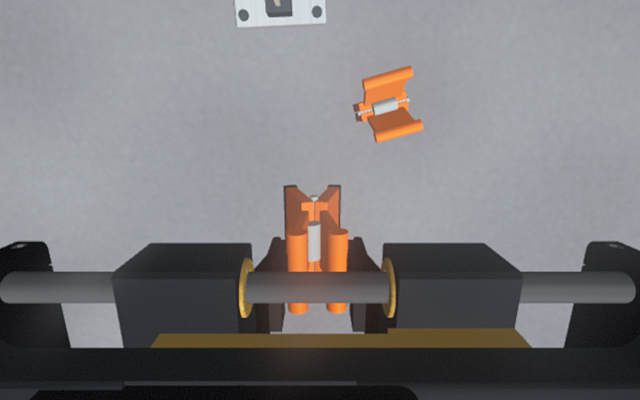

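View pics/s12.png

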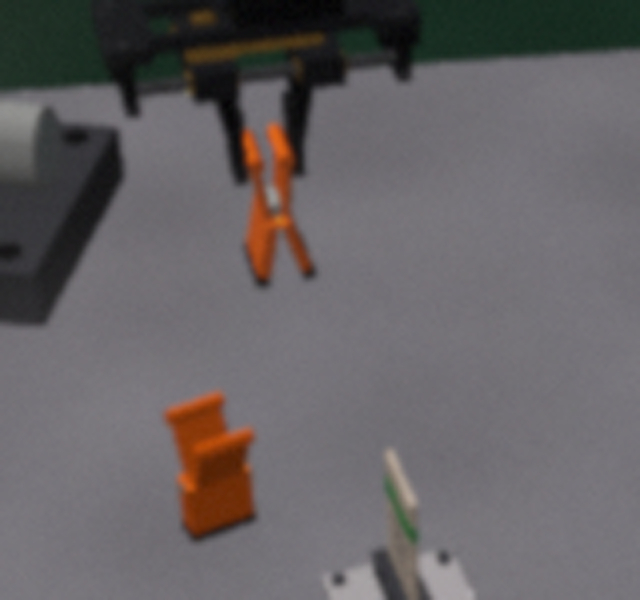

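```bash
python3 - <<'E'
import cv2
im=cv2.imread("pics/w12.png");cv2.imwrite("pics/w12c.png",cv2.resize(im[175:265,265:365],None,fx=6,fy=6,interpolation=cv2.INTER_CUBIC))
im=cv2.imread("pics/s12r.png");cv2.imwrite("pics/s12c.png",cv2.resize(im[65:115,250:290],None,fx=12,fy=12,interpolation=cv2.INTER_CUBIC))
E
```

```text
(no output)
```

View pics/w12c.png

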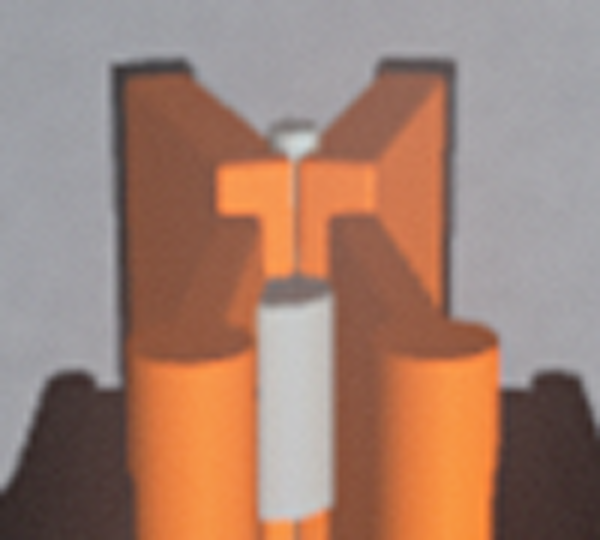

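View pics/s12c.png

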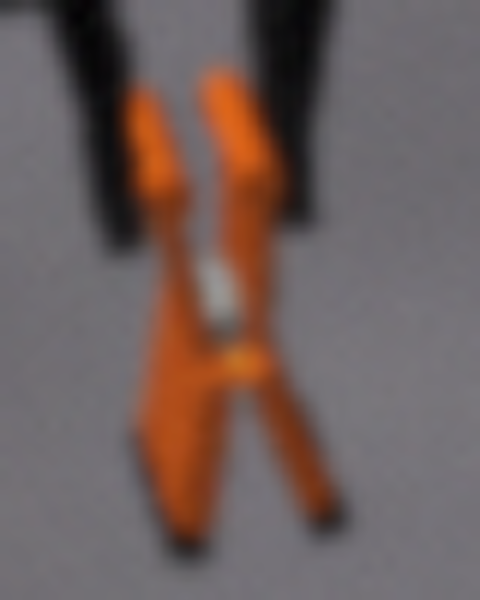

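```bash
python3 - <<'E'
from h import *
import pickle
p,s=pickle.load(open("w12.pkl","rb"));ps=imaging.camera_params("side")
R=np.array(s["ee_rot"]);t=np.array(s["tcp_pos"])
for n,w,q in(("-x",(334.1,184.9),(265.3,110.3)),("+x",(290.1,185.1),(276.9,108.0))):
    X,e=tri([ray(p,w),ray(ps,q)]);print(n,X.round(4),np.round(e,4),"tool",(R.T@(X-t)).round(4))
# with assumed tip z = tcp z - .0717
for w in((296.6,184.9),(327.6,184.9)): X=onplane(p,w,t[2]-.0717);print(X.round(4),(R.T@(X-t)).round(4))
E
```

```text
-x [0.4763 0.292  0.1493] [0.001 0.001] tool [0.0237 0.0129 0.069 ]
+x [0.507  0.2953 0.1516] [0.0009 0.0009] tool [ 0.0242 -0.018   0.0667]
[0.5036 0.2957 0.1466] [ 0.0233 -0.0146  0.0717]
[0.4817 0.293  0.1466] [0.0233 0.0074 0.0717]
```

```bash
python3 - <<'E'
from h import *
go([.5446,.1258,.22],-170.5)
E
```

```text
t 16.9 tcp [0.4865 0.3173 0.2186] F [-0.1 -0.3 -2.3] g 0.315 
 MOVE [4.931, -0.848, -0.031] [0.005, -0.01, -0.475]
```

>>> {"fn": "move_arm", "kwargs": {
  "motion": [0.3,-0.05,-0.03,0,0,-0.03,1,0.7,-0.12,-0.03,0,0,-0.07,1,1.2,-0.2,-0.03,0,0,-0.12,1,1.8,-0.3,-0.03,0,0,-0.17,1,2.4,-0.4,-0.03,0,0,-0.23,1,3.0,-0.51,-0.03,0,0,-0.29,1,3.6,-0.62,-0.03,0,0,-0.35,1,4.1,-0.7,-0.03,0,0,-0.4,1,4.5,-0.77,-0.03,0,0,-0.44,1,4.8,-0.82,-0.03,0,0,-0.475,1,4.93,-0.848,-0.03,0,0,-0.475,1,4.93,-0.848,-0.03,0,0,-0.475,1,4.93,-0.848,-0.03,0,0,-0.475,1,4.93,-0.848,-0.03,0,0,-0.475,1,4.93,-0.848,-0.03,0,0,-0.475,1,4.93,-0.848,-0.03,0,0,-0.475,1]
}}

```text
time_s: 18.23
tcp_pos: [0.5444, 0.1264, 0.2199]
ee_rot: [[0.166, -0.986, -0.0], [-0.986, -0.166, -0.001], [0.001, 0.001, -1.0]]
wrist_force: [0.4, 0.4, -2.3]
gripper_width: 0.319
```

```bash
python3 - <<'E'
from h import *
import pickle
go([.5446,.1258,.171],-170.57)
p=imaging.camera_params("wrist");im=imaging.capture("wrist");cv2.imwrite("pics/w13.png",im);pickle.dump((p,r.sense()),open("w13.pkl","wb"))
cv2.imwrite("pics/w13c.png",cv2.resize(im[165:275,255:375],None,fx=5,fy=5,interpolation=cv2.INTER_CUBIC))
im=imaging.capture("side");cv2.imwrite("pics/s13r.png",im);cv2.imwrite("pics/s13.png",cv2.resize(im[90:210,260:340],None,fx=5,fy=5,interpolation=cv2.INTER_CUBIC))
E
```

```text
t 18.23 tcp [0.5444 0.1264 0.2199] F [ 0.4  0.4 -2.3] g 0.319 
 MOVE [0.016, -0.002, 1.224] [0.007, -0.01, 0.026]
```

View pics/w13.png

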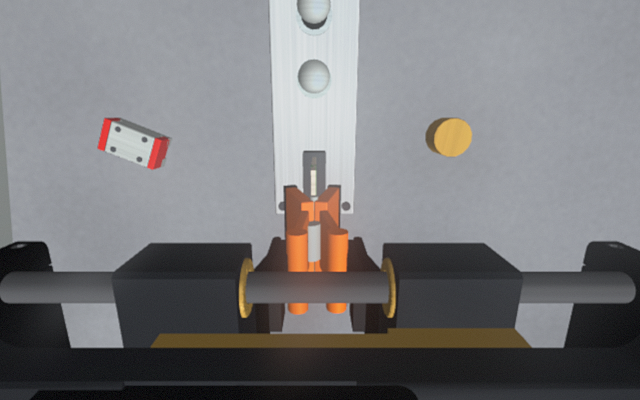

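View pics/w13c.png

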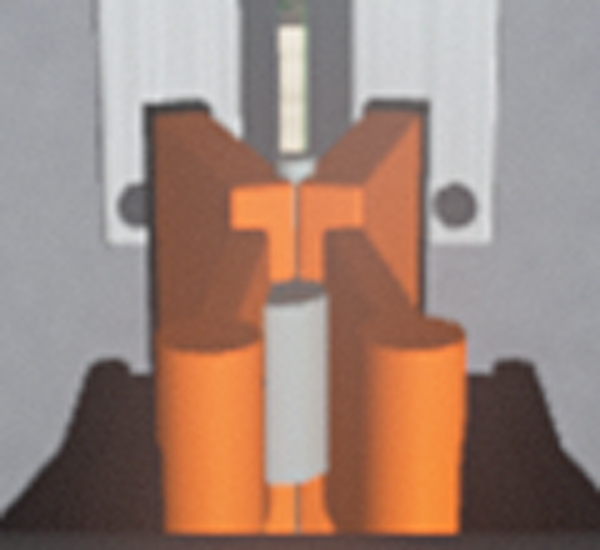

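View pics/s13.png

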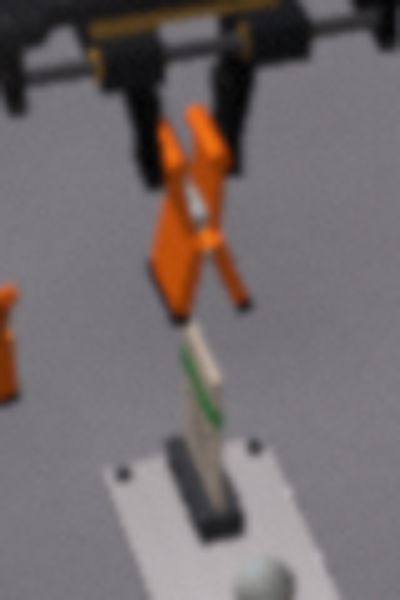

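Jaw mid-line (312.2) and card mid-line (312.9) agree to well under 1 mm, so I'll lower slowly.

>>> {"fn": "move_arm", "kwargs": {
  "motion": [0.016,0,0.15,0,0,0.026,1,0.016,0,0.3,0,0,0.026,1,0.016,0,0.45,0,0,0.026,1,0.016,0,0.6,0,0,0.026,1,0.016,0,0.75,0,0,0.026,1,0.016,0,0.88,0,0,0.026,1,0.016,0,1.0,0,0,0.026,1,0.016,0,1.1,0,0,0.026,1,0.016,0,1.18,0,0,0.026,1,0.016,0,1.22,0,0,0.026,1,0.016,0,1.22,0,0,0.026,1,0.016,0,1.22,0,0,0.026,1,0.016,0,1.22,0,0,0.026,1,0.016,0,1.22,0,0,0.026,1,0.016,0,1.22,0,0,0.026,1]
}}

```text
time_s: 19.58
tcp_pos: [0.5447, 0.1257, 0.1714]
ee_rot: [[0.164, -0.987, 0.0], [-0.987, -0.164, -0.001], [0.001, 0.0, -1.0]]
wrist_force: [1.2, -0.5, -1.9]
gripper_width: 0.316
```

```bash
python3 - <<'E'
from h import *
import pickle
go([.5446,.1258,.171],-170.57)
s=r.sense();print(np.round(s["joint_velocities"],1),np.round(s["moment"],3))
p=imaging.camera_params("wrist");im=imaging.capture("wrist");cv2.imwrite("pics/w14.png",im);pickle.dump((p,s),open("w14.pkl","wb"))
cv2.imwrite("pics/w14c.png",cv2.resize(im[140:250,255:375],None,fx=5,fy=5,interpolation=cv2.INTER_CUBIC))
im=imaging.capture("side");cv2.imwrite("pics/s14r.png",im);cv2.imwrite("pics/s14.png",cv2.resize(im[120:200,270:330],None,fx=7,fy=7,interpolation=cv2.INTER_CUBIC))
im=imaging.capture("top");cv2.imwrite("pics/t14.png",im)
E
```

```text
t 19.58 tcp [0.5447 0.1257 0.1714] F [ 1.2 -0.5 -1.9] g 0.316 
 MOVE [-0.002, 0.002, 0.011] [0.0, -0.008, -0.002]
[ 0.  -0.  -0.1  0.  -0.1 -0. ] [-0.042 -0.006  0.039]
```

View pics/w14c.png

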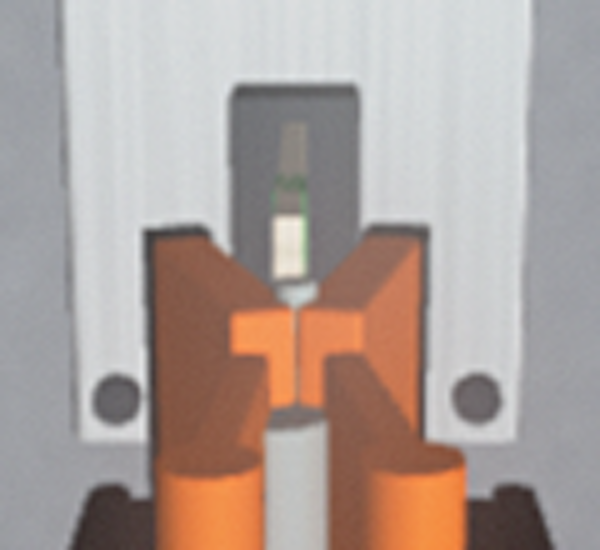

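View pics/s14.png

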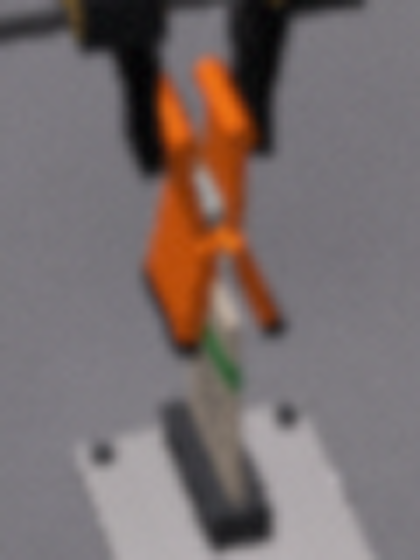

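View pics/w14.png

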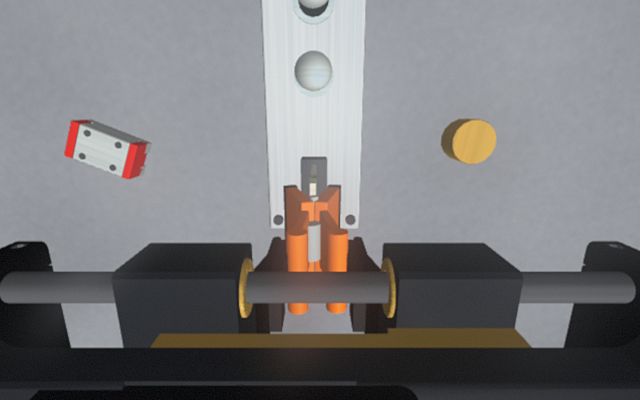

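```bash
python3 - <<'E'
from h import *
pt=imaging.camera_params("top");t=cv2.imread("pics/t14.png")
cv2.imwrite("pics/t14c.png",cv2.resize(t[115:275,180:450],None,fx=2.9,fy=2.9,interpolation=cv2.INTER_CUBIC))
o=(180,115)
for n,c in dict(w0=(.5849,-.096),w1=(.575,-.0368),w2=(.5655,.0224)).items(): print(n,((proj(pt,[*c,.048])-o)*2.9).round(1))
s=cv2.imread("pics/s14r.png");cv2.imwrite("pics/s14d.png",cv2.resize(s[180:280,270:430],None,fx=5,fy=5,interpolation=cv2.INTER_CUBIC))
E
```

```text
w0 [503.9 244.3]
w1 [439.2 253.6]
w2 [374.5 262.4]
```

View pics/t14c.png

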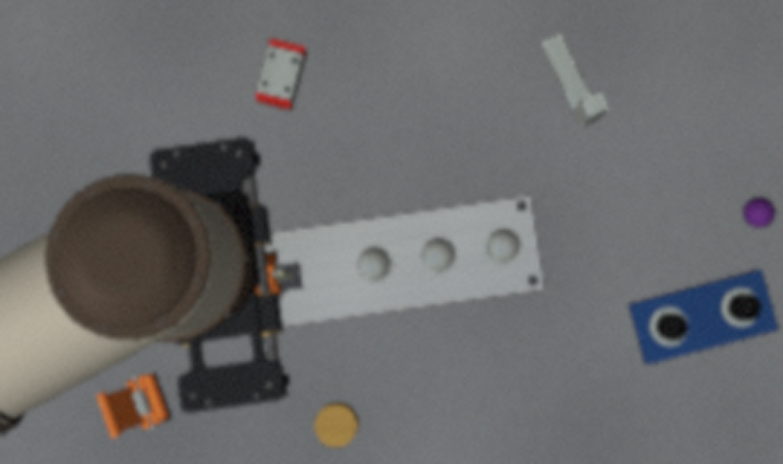

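View pics/s14d.png

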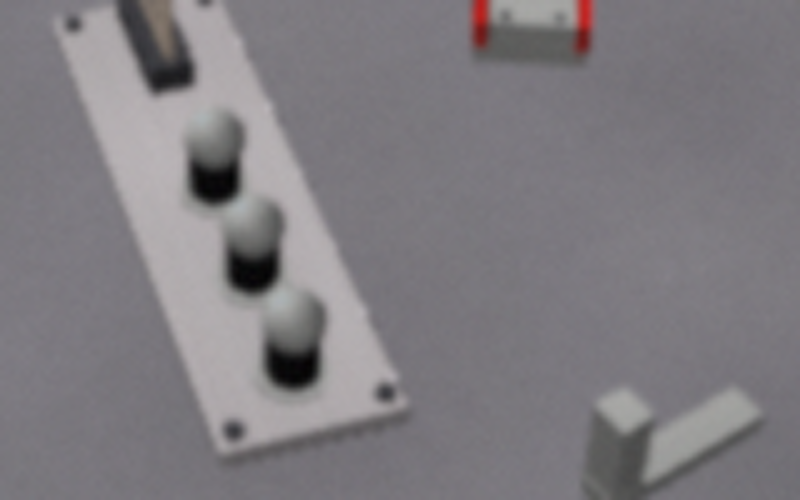

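All three balls are seated (top crop 374,264; 438,254; 503,245, each within 1 px of prediction). The card's edge is between the jaws and the arm is still, so I'm handing in.

```bash
python3 - <<'E'
from h import *
print(r.finish_job()); s=r.sense(); print(s["time_s"],np.round(s["tcp_pos"],4),s["gripper_width"],np.round(s["wrist_force"],1))
E
```

```text
the job is handed in; nothing more can be done
None
the job is handed in; nothing more can be done
```

I put both loose balls in the carrier's empty wells, and the gripper now holds the orange clip wide open over the middle of the card's top edge. I handed the job in at about 20 s of the 61 s allowed; no verdict is reported.

**Last checks before handing in:**
- **Balls:** in the top view all three sit within about 1 px of where seated balls should appear, and the side view agrees.
- **Clip opening:** the gripper opening (0.316) had not changed since the clip was squeezed. The jaw tips measured about 22 mm apart, against about 25 mm at the stop.
- **Clip on the card:** the jaw tips are an estimated 13 to 16 mm below the top edge, with about 4 mm clear on each side of the card. The wrist force was about the same as before lowering, so nothing pointed to contact.
- **Other things:** the carriage, square, spool, purple ball and other clip stayed put as far as the pictures show.

**Disagreements:**
- The clip sits about 2.5° tilted in the grip, which put the jaws 3.5 mm off the tool's centre line. I allowed for that when placing it.
- The top and wrist cameras differed by 1.5 to 2 mm along y. I used the wrist camera for the final placements.

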